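Scan both labels of a power supply

ROBOT

A 6-joint arm with a two-finger parallel gripper is mounted at the origin on the work surface. World frame = base frame: x ahead of the robot, y to its left, z up, the work surface at z = 0. Lengths are in m, angles in rad, forces in N, time in s.
With the tool pointing down it reaches from about 0.3 to 0.775 m from the base axis. Payload 14.6 kg.
Tool frame: the origin (TCP) lies between the finger pads, 19 mm behind the fingertips; this is the grasp point; z points along the fingers, x is the direction in which the jaws open and shut, and the axes are right-handed (so a half turn about z gives the same grasp; the last joint's range is limited). The gripper opens to 94 mm and grips with 3 to 60 N. Pads are 16 mm wide; open, the fingers measure 119 mm over their backs; the gripper's body (75 mm by 177 mm) begins 78 mm behind the grasp point.
Start: joints at [1.051, 0.3, 1.521, -0, 1.321, -0.067], TCP at [0.241, 0.495, 0.224] pointing down, gripper open.
Joint ranges: [-3.03, 3.03], [-0.79, 2.21], [0.23, 2.52], [-1.04, 4.18], [0, 3.07], [-2.55, 2.55]. Speed limits (rad/s): [2.22, 2.22, 2.57, 3.14, 3.14, 3.14].

INTERFACE

Orientations are given as [roll, pitch, yaw] about the fixed x, y, z axes, in that order (R = Rz(yaw) Ry(pitch) Rx(roll)).
In Python, from station import ctrl gives the robot as it stands.
- The arm moves only by the shell command python3 -m inch 'ROWS' [FORCE]. ROWS is JSON, one flat list of numbers, 7 for each row, row after row: the shift along the tool's x, y, z in cm, then the turn, a rotation vector about the tool's x, y, z in rad, then the opening, from 0 (shut) to 1 (fully open). In form: [tx, ty, tz, wx, wy, wz, claw, tx, ty, tz, wx, wy, wz, claw, ...]. A call has 1 to 20 rows; each row shifts and turns the commanded pose from where the row before left it, along the tool's axes as they then stand; what a row does not reach is not made up. A row lasts 1/8 s, in which the tool goes at most 62.5 mm and 10.7 degrees, less where a joint would pass 70% of its speed; a pose out of reach is approached as far as the arm can. A call is refused whole if a number of a shift passes 6.25 or a number of a turn 0.188, either way. A call with a gripper value outside its range is refused whole. The fingers move at their own pace and stop on an object; FORCE is the grip in N (left out, the last holds). Time passes only in rows, so rows that do not move let the fingers close. It gives the time, the measured TCP pose, the force and the opening at its end, in the units of the state.
- ctrl.get_obs(): the state, without advancing time (a new reading comes with each control period).
- ctrl.camera(name): name is "scene" or "side" or "wrist"; returns (picture, depth): 384x512x3 uint8, red, green, blue; 384x512 float32, m along the optical axis (not along the pixel's ray), 0 where there is no reading.
- ctrl.camera_params(name): a dict with "vertical_fov" (degrees; the focal length in pixels is half the picture's height over the tangent of half this angle, whatever the lens; pixels are square), "cx", "cy" (the principal point, pixels), "camera_from_world" (4x4, takes a point from world to camera coordinates); the wrist camera has in their place "mount" (4x4, takes a point from camera to tool coordinates, whose origin is the TCP and whose axes are the tool frame's). Camera axes: x right, y down, z forward; pixel columns grow to the right and rows downward; lengths in m; the calibration is good to about 2 mm. A picture is of the moment at which its call begins: read the wrist's pose just before it. camera_params takes no time and is no camera call.
- ctrl.hand_in(): hands the job in, once; it reports no verdict.
Trained networks look in the newest picture that a camera, given by its name, has taken for a name from the list of things; names that differ only in an ending like _2 or _b are one class to them, and where a whole thing is asked for, a point or a joint stands for the part that bears it (a point fixed in the world has none). Each returns a list of dicts, best first, with "score" (0 to 1); they miss things now and then, are a little off and sometimes report something else, mostly with a low value. They report only what shows in the picture. A call takes as long as a camera call. They do not tell look-alikes from the thing itself.
- ctrl.spot_in(camera, label): "bbox" ([centre column, centre row, width, height] in pixels, round what is visible of it).
- ctrl.place_of(camera, label): "centre" ([column, row] in pixels: a listed point, or the origin of a listed thing).
The state is a dict: "time_s": time; "qpos": joint angles; "joint_vel": joint speeds; "tau": joint torques, N m; "ee_pos": TCP position; "eef_rot": TCP orientation; "force": force on the tool from outside, world axes, zero at the start; "moment": the same for the moment, N m; "grip_width": finger opening in m.
Only numpy, scipy, OpenCV 4.12 (cv2) and the standard library are available. Lean on these libraries where they do the work, as an engineer would, in place of code of your own. Each camera call takes 0.05 s, during which the arm holds its last target. There are 200 camera calls.

TASK

The power supply stands with its labelled long side at the two upright lugs of the scanner's stop bracket: squeeze the scanner's trigger fully and let it go to read that label. Then, keeping the supply flat on the bench, turn it a quarter so that its labelled short end sits flush against both lugs, with the label centred between them to within about a centimetre, squeeze the trigger fully again and let go. Leave the supply seated like that, and do not knock or shift the tub, the tray or the can.

Things in the scene. Friction and masses are not known exactly. Their poses are not given: they have to be found in the camera images.
- station: Fixed station: forked stop bracket and hand scanner clamped upside down behind it, grip up. Origin: on the bench, midway between the lugs' front faces. +x goes back to the scanner, y along the stop, z up. Two lugs, each 16 wide, 6 thick, 50 mm high, centred at y = -28 and +28, front faces at x 0. Base plate x 6 to 176, y -50 to +50, 8 thick. Scanner head x 34 to 142, |y| under 36, top z 68.
- hook_gap (a point): Point on the bench at station x 36, y 108 mm: free space behind the line of the lugs, beside the base plate, where a closed gripper fits behind the half of the supply that sticks out past the stop. From here that half can be pulled off the stop and swung round; pulled 63 mm from its middle, the supply turns about a point some 47 mm on the other side of its middle (3 to 5 N).
- unit: Power supply: loose aluminium case 160 x 100 x 55 mm, about 0.45 kg; too wide to grip. Origin: centre of underside. +x to the labelled short end (x 80), +y to the labelled long side (y 50), z up. Blank end (x -80) has a terminal strip. Starts with +y along station +x, +x along station -y. Turn it 90 degrees counter-clockwise from above: +x along station +x. Pushed home, it squares up on the lugs.
- side_label (a point): Middle of the label (60 x 35 mm white paper) on the long side, on its surface: unit x +45, y +50, z 30 mm. At the start it is close to the middle of the stop, so the supply's blank half sticks out past the stop on the station's +y side.
- end_label (a point): Middle of the label (60 x 35 mm white paper) on the short end, on its surface: unit x +80, y 0, z 30 mm. It must finish at station x 0, y 0.
- squeeze_point (a point): Fixed point at station x 123, y 0, z 150 mm, midway between the trigger's tip (front at x 94, z 155) and the grip's back (x 152): 58 mm across at rest, about 43 squeezed. A good TCP point for a squeeze from straight above, fingers closing along station x with a firm 60 N. Grip: 32 mm wide in y, x 122 to 152, top at z 166. Trigger: 22 mm wide, z 85 to 156.
- trigger (a joint): Sprung trigger on the grip's front, hinged at its lower end (x 118, z 85 mm, axis along station y); at rest it leans forward 0.22 rad. 0 = let go, 0.22 rad = fully squeezed, upright and on its stop; counts as squeezed above 0.16, as let go below 0.04. Takes about 1.5 N to start and 3.5 N for full travel at its tip; springs back by itself.
- tub: White open plastic tub, 100 mm across, 85 mm high, loose bystander to the right of the work; origin at the centre of its underside.
- tray: Open cardboard tray 120 x 90 x 50 mm, loose bystander beyond the work; origin at the centre of its underside.
- can: Steel can 66 mm across, 110 mm high, loose bystander to the right of the work, beyond the tub; origin at the centre of its underside.
Things that resemble listed ones, but are neither listed nor needed, are in the scene too. What is meant by the unit is not yellow, and is the smaller of those in its own colour.

How it is judged:
On the way, in this order (a step that is already met when the one before it is completed fails the run):
1. The trigger is squeezed fully (above 0.16 rad) while the labelled long side is at the stop (within 15 mm and 0.12 rad, label within 30 mm of the middle) (x of side_label in the frame of station between -0.015 and 0.01 m and y of side_label in the frame of station between -0.03 and 0.03 m and angle between the y axis of unit and the x axis of station, either way round below 0.12 rad and angle between unit's own z axis and vertical below 0.05 rad and value of joint trigger above 0.16 rad), for 0.1 s.
2. With the trigger let go, the labelled short end is flush against the lugs (within 5 mm and 0.06 rad, label within 15 mm of the middle) (x of end_label in the frame of station between -0.005 and 0.01 m and y of end_label in the frame of station between -0.015 and 0.015 m and angle between the x axis of unit and the x axis of station, either way round below 0.06 rad and angle between unit's own z axis and vertical below 0.05 rad and value of joint trigger below 0.04 rad), for 0.2 s.
3. The trigger is squeezed fully (above 0.16 rad) with the short end seated (x of end_label in the frame of station between -0.005 and 0.01 m and y of end_label in the frame of station between -0.015 and 0.015 m and angle between the x axis of unit and the x axis of station, either way round below 0.06 rad and angle between unit's own z axis and vertical below 0.05 rad and value of joint trigger above 0.16 rad), for 0.1 s.
At the end, for the whole second after the job is handed in: The supply lies flat and at rest with its labelled short end against the two lugs: end label within 5 mm of the lugs' front plane, within 15 mm of the middle between them, the supply's length square to the stop within 0.06 rad; the trigger is let go (below 0.04 rad) (all of step 2 and linear speed of unit below 0.02 m/s); the robot touches nothing.
It fails at once if The supply is tipped (more than 0.3 rad) or lifted off the bench (angle between unit's own z axis and vertical above 0.3 rad or height (world z) of unit above 0.03 m).
It fails at once if The white tub is moved by more than 30 mm (distance of tub from where it was at the start of the episode above 0.03 m).
It fails at once if The cardboard tray is moved by more than 30 mm (distance of tray from where it was at the start of the episode above 0.03 m).
It fails at once if The steel can is moved by more than 30 mm (distance of can from where it was at the start of the episode above 0.03 m).
It also fails if it takes over 64 s, if anything falls off the work surface, if the arm or the gripper's body presses on something with over 40 N, if the wrist force passes 120 N, or if a joint passes its speed limit or range.

## Working session

There is one attempt and no reset: what is moved stays moved. The work goes in short steps, Python scripts to look and compute and a shell command to move; the robot and the scene stay as the last step left them, time stands still between calls to the robot, and variables do not carry over. Pictures are saved under pics/ and viewed, about 8 in all and at most 12, crops included, and the job is handed in when it is done.

```bash
ls; mkdir -p pics; cat > h.py <<'E'
import numpy as np, cv2
from scipy.spatial.transform import Rotation as R
from station import ctrl
def K(p,h=384):
    f=h/2/np.tan(np.radians(p["vertical_fov"])/2); return f,p["cx"],p["cy"]
def cfw(name,obs=None):
    p=ctrl.camera_params(name)
    if "mount" in p:
        T=np.eye(4);T[:3,:3]=R.from_euler('xyz',obs["eef_rot"]).as_matrix();T[:3,3]=obs["ee_pos"]
        return np.linalg.inv(T@np.array(p["mount"]))
    return np.array(p["camera_from_world"])
def w(name,u,v,d,obs=None):
    f,cx,cy=K(ctrl.camera_params(name)); c=np.array([(u-cx)/f*d,(v-cy)/f*d,d,1])
    return (np.linalg.inv(cfw(name,obs))@c)[:3]
def onz(name,u,v,z,obs=None):
    a=w(name,u,v,1e-6,obs);b=w(name,u,v,1,obs);return a+(b-a)*(z-a[2])/(b[2]-a[2])
def cloud(name,depth,obs=None):
    f,cx,cy=K(ctrl.camera_params(name)); v,u=np.mgrid[:depth.shape[0],:depth.shape[1]]
    c=np.stack([(u-cx)/f*depth,(v-cy)/f*depth,depth,np.ones_like(depth)],-1)
    return (c@np.linalg.inv(cfw(name,obs)).T)[...,:3]
E
python3 - <<'E'
from h import *
for n in("scene","side"):
    im,d=ctrl.camera(n); np.savez(f"{n}.npz",im=im,d=d); cv2.imwrite(f"pics/{n}0.png",im[...,::-1])
    print(n,{k:np.round(v,3).tolist() for k,v in ctrl.camera_params(n).items()})
    for l in("station","unit","side_label","end_label","squeeze_point","tub","tray","can","hook_gap","trigger"):
        for r in ctrl.spot_in(n,l)[:3] if l not in("hook_gap","squeeze_point") else []: print(' S',l,round(r["score"],2),np.round(r["bbox"]))
        for r in ctrl.place_of(n,l)[:3]: print(' P',l,round(r["score"],2),np.round(r["centre"],1), d[int(r["centre"][1])%384,int(r["centre"][0])%512].round(3))
print(ctrl.get_obs(),ctrl.camera_params("wrist"))
E
```

```text
pics
scene {'vertical_fov': 44.571, 'cx': 258.124, 'cy': 194.102, 'camera_from_world': [[0.25, 0.968, 0.015, -0.074], [0.513, -0.12, -0.85, -0.202], [-0.821, 0.22, -0.527, 1.904], [0.0, 0.0, 0.0, 1.0]]}
 S station 0.68 [358. 206.  61.  57.]
 S station 0.65 [163. 223.  34.  43.]
 P station 0.8 [329.2 226.8] 1.375
 S unit 0.85 [307. 167.  79.  53.]
 S unit 0.82 [307. 214.  43.  44.]
 S unit 0.81 [310. 266.  70.  57.]
 P unit 0.84 [304.3 176.6] 1.54
 P unit 0.84 [310.8 269.9] 1.174
 P unit 0.64 [306.9 222.7] 1.354
 S side_label 0.93 [309. 216.  46.  47.]
 S side_label 0.91 [309. 266.  68.  57.]
 S side_label 0.76 [306. 168.  70.  51.]
 P side_label 0.86 [323.6 220.3] 1.362
 P side_label 0.73 [310.3 175.4] 1.565
 P side_label 0.68 [311.9 280.3] 1.174
 S end_label 0.7 [312. 266.  70.  59.]
 S end_label 0.59 [309. 169.  75.  48.]
 P end_label 0.78 [286.  175.4] 1.587
 P end_label 0.73 [314.5 231.3] 1.368
 P end_label 0.73 [290.  273.2] 1.178
 P squeeze_point 0.87 [373.9 182.2] 1.355
 P squeeze_point 0.3 [323.7 218.6] 1.368
 S tub 0.61 [165. 224.  31.  44.]
 S tub 0.58 [141. 237.  28.  42.]
 P tub 0.8 [165.6 236.2] 1.314
 S tray 0.72 [211. 265.  53.  53.]
 P tray 0.88 [209.2 270.8] 1.243
 S can 0.78 [144. 237.  29.  43.]
 S can 0.28 [360. 207.  62.  58.]
 P can 0.69 [144.1 252.7] 1.268
 S trigger 0.47 [368. 194.   9.  26.]Traceback (most recent call last):
  File "<stdin>", line 7, in <module>
ValueError: it knows: can, end_label, hook_gap, side_label, squeeze_point, station, tray, tub, unit
```

```bash
python3 - <<'E'
from h import *
n="side"
im,d=ctrl.camera(n); np.savez(f"{n}.npz",im=im,d=d); cv2.imwrite(f"pics/{n}0.png",im[...,::-1])
print(n,{k:np.round(v,3).tolist() for k,v in ctrl.camera_params(n).items()})
for l in("station","unit","side_label","end_label","squeeze_point","tub","tray","can","hook_gap"):
        for r in ctrl.place_of(n,l)[:3]: print(' P',l,round(r["score"],2),np.round(r["centre"],1), d[int(r["centre"][1])%384,int(r["centre"][0])%512].round(3))
print(ctrl.get_obs(),ctrl.camera_params("wrist"))
a=cv2.imread("pics/scene0.png")[120:320,110:430];b=cv2.imread("pics/side0.png")
cv2.imwrite("pics/both.png",np.vstack([cv2.resize(a,None,fx=2.4,fy=2.4,interpolation=2)])); 
E
```

```text
side {'vertical_fov': 49.341, 'cx': 253.356, 'cy': 187.969, 'camera_from_world': [[0.905, -0.425, 0.011, -0.524], [-0.257, -0.566, -0.783, 0.175], [0.339, 0.706, -0.622, 1.15], [0.0, 0.0, 0.0, 1.0]]}
 P station 0.74 [252.6 172.8] 1.35
 P unit 0.69 [309.6 177.1] 1.358
 P unit 0.63 [242.4 180.3] 1.328
 P unit 0.47 [339.7 230.9] 1.226
 P side_label 0.87 [333.6 168.2] 1.374
 P side_label 0.79 [187.1 174.7] 1.298
 P side_label 0.66 [253.6 163.6] 1.391
 P end_label 0.83 [329.3 180.3] 1.36
 P end_label 0.77 [264.2 169.9] 1.367
 P end_label 0.59 [182.9 189.6] 1.295
 P squeeze_point 0.96 [238.6 113.1] 1.443
 P tub 0.72 [302.8 277.8] 1.032
 P tray 0.8 [335.4 232.4] 1.148
 P can 0.7 [331.  284.8] 1.023
{'time_s': 1.4, 'qpos': array([ 1.05139834e+00,  2.99878037e-01,  1.52096945e+00, -2.09040551e-05,
        1.32070113e+00, -6.66029597e-02]), 'joint_vel': array([-4.41411977e-04, -9.78348997e-04,  5.89510993e-04, -1.76140260e-04,
        4.75498031e-05, -3.30606380e-04]), 'tau': array([-6.29370288e-05, -5.31659818e+01, -3.52914941e+01,  7.08715059e-02,
        2.12552177e-02,  1.81721151e-05]), 'ee_pos': array([0.24062398, 0.49457275, 0.22427057]), 'eef_rot': array([ 3.14156951e+00, -4.25909681e-05,  1.11800647e+00]), 'force': array([ 0.39946319, -0.25529072, -0.63745054]), 'moment': array([-0.02485089,  0.02719188,  0.00926043]), 'grip_width': 0.09365273441431853} {'vertical_fov': 63.024858798736055, 'cx': 251.73399369333606, 'cy': 194.35252686757673, 'mount': array([[ 9.99999811e-01, -5.74205751e-05,  6.12533967e-04,
         1.54755328e-04],
       [-1.09846367e-04,  9.62971672e-01,  2.69602573e-01,
        -7.99743764e-02],
       [-6.05333593e-04, -2.69602589e-01,  9.62971483e-01,
        -1.60770879e-01],
       [ 0.00000000e+00,  0.00000000e+00,  0.00000000e+00,
         1.00000000e+00]])}
```

View pics/both.png

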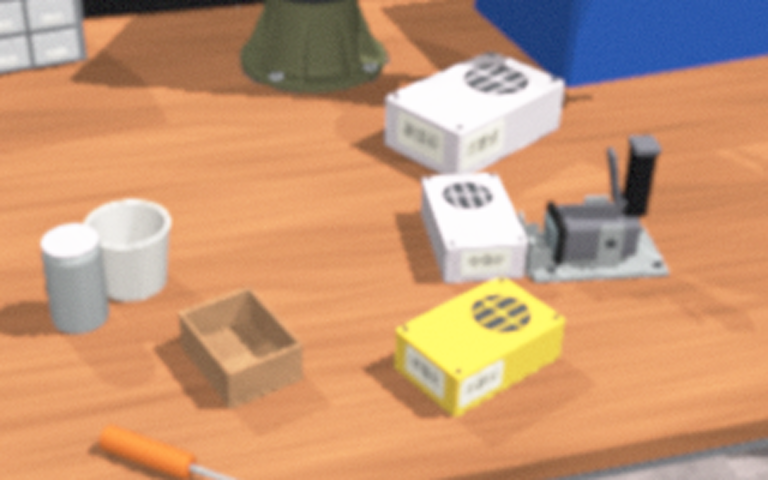

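View pics/side0.png

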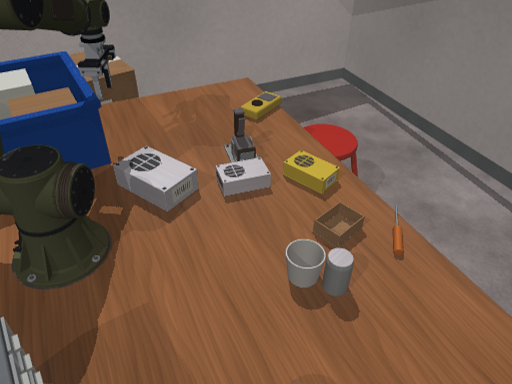

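The scene picture shows three candidates: a large white case (scene ~307,167), a small white case at the stop (~307,214), and a yellow case (~310,266). The unit is the small white one, against the scanner (~360,206). The tub (~165,224), can (~144,237) and tray (~210,265) all stand on the blind side of the unit. Next I fit the geometry from depth.

```bash
python3 - <<'E'
from h import *
P=[];C=[]
for n in("scene","side"):
    z=np.load(n+".npz"); c=cloud(n,z["d"]); ok=z["d"]>0
    P.append(c[ok]);C.append(z["im"][ok])
    if n=="scene": print("unit approx",onz(n,307,200,.055),"squeeze",onz(n,373.9,182.2,.15))
    else: print("squeeze",onz(n,238.6,113.1,.15))
    for l,u,v in ([("tub",165.6,236.2),("tray",209.2,270.8),("can",144.1,252.7)] if n=="scene" else [("tub",302.8,277.8),("tray",335.4,232.4),("can",331,284.8)]): print(l,onz(n,u,v,0))
for p,n in zip(P,("scene","side")):
    c0=onz("scene",307,200,.055)[:2]
    m=(abs(p[:,2]-.055)<.004)&(np.linalg.norm(p[:,:2]-c0,axis=1)<.11)
    print(n,m.sum(),cv2.minAreaRect(p[m][:,:2].astype(np.float32)*1000))
p=np.vstack(P);
# topdown map
c0=onz("scene",307,200,.055)[:2]
im=np.zeros((520,520,3),np.uint8); q=np.vstack(P);col=np.vstack(C); o=np.argsort(q[:,2]); q=q[o];col=col[o]
px=((q[:,:2]-c0)*1000+260).astype(int); k=((px>=0)&(px<520)).all(1)&(q[:,2]<.3)
for (a,b),cc in zip(px[k],col[k]): cv2.circle(im,(520-b,520-a),1,cc[::-1].tolist(),-1)
print(c0); cv2.imwrite("pics/top.png",im)
for zz in(.068,.008):
    m=(abs(q[:,2]-zz)<.0025)&(np.linalg.norm(q[:,:2]-c0-[0,.12],axis=1)<.1)
    print(zz,m.sum(),cv2.minAreaRect(q[m][:,:2].astype(np.float32)*1000))
E
```

```text
unit approx [0.54148272 0.09224175 0.055     ] squeeze [0.63450831 0.25786974 0.15      ]
tub [ 5.52999096e-01 -3.46624481e-01 -1.11022302e-16]
tray [ 0.73357732 -0.24755409  0.        ]
can [ 6.16089232e-01 -4.11457246e-01  1.11022302e-16]
squeeze [0.64765197 0.27126126 0.15      ]
tub [ 0.55401708 -0.35558444  0.        ]
tray [ 7.26078845e-01 -2.50120767e-01 -1.11022302e-16]
can [ 0.60815653 -0.40541499  0.        ]
scene 856 ((574.416015625, 99.76284790039062), (141.45706176757812, 155.30108642578125), 83.8253402709961)
side 820 ((575.7302856445312, 103.19444274902344), (156.94700622558594, 152.66207885742188), 83.9399642944336)
[0.54148272 0.09224175]
0.068 212 ((620.66357421875, 214.71163940429688), (102.72576141357422, 39.13935470581055), 86.41635131835938)
0.008 102 ((540.4886474609375, 207.66744995117188), (150.12738037109375, 172.30032348632812), 0.5760137438774109)
```

View pics/top.png

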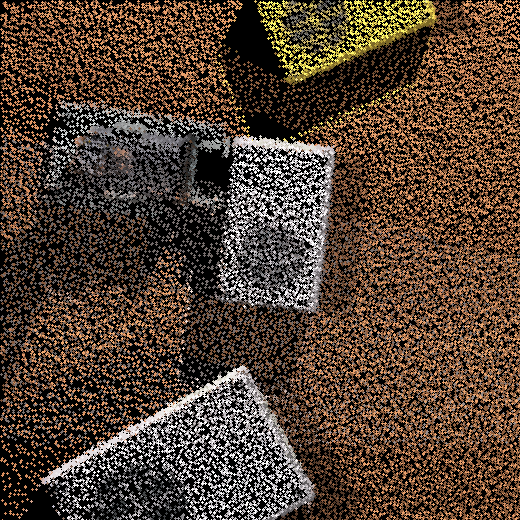

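The map (up = world +x, left = +y) confirms it: unit at the stop, scanner to its left, large white look-alike below. I'll go above the station for one close look.

```bash
python3 -m inch '[0,0,-4,0,0,0,1, 0,0,-4,0,0,0,1, -1.25,4.4,0,0,0,0,1, -1.25,4.4,0,0,0,0,1, -1.25,4.4,0,0,0,0,1, -1.25,4.4,0,0,0,0,1, -1.25,4.4,0,0,0,0,1, -1.25,4.4,0,0,0,0,1, -1.25,4.4,0,0,0,0,1, -1.25,4.4,0,0,0,0,1, -1.25,4.4,0,0,0,0,1, -1.25,4.4,0,0,0,0,1, 0,0,0,0,0,-0.174,1, 0,0,0,0,0,-0.174,1, 0,0,0,0,0,0,1, 0,0,0,0,0,0,1]'
cat > look.py <<'E'
from h import *
import sys
o=ctrl.get_obs(); im,d=ctrl.camera("wrist"); np.savez(sys.argv[1]+".npz",im=im,d=d,pos=o["ee_pos"],rot=o["eef_rot"])
cv2.imwrite(f"pics/{sys.argv[1]}.png",im[...,::-1]); print(o["ee_pos"],o["eef_rot"])
c=cloud("wrist",d,o); 
np.save(sys.argv[1]+"_c.npy",c)
E
python3 look.py w1; python3 - <<'E'
from h import *
o=np.load("w1.npz");O={"ee_pos":o["pos"],"eef_rot":o["rot"]}; c=np.load("w1_c.npy"); 
for l in("station","squeeze_point","side_label","hook_gap","unit"):
    for r in ctrl.place_of("wrist",l)[:2]: print(l,round(r["score"],2),r["centre"],onz("wrist",*r["centre"],{"squeeze_point":.15,"side_label":.03}.get(l,0),O))
E
```

```text
time_s: 3.4
ee_pos: [0.5815, 0.1898, 0.3043]
eef_rot: [3.142, -0.0, 1.462]
force: [0.1, 0.6, 0.5]
grip_width: 0.0938
[0.58152656 0.18977993 0.30428376] [ 3.14153467e+00 -3.01015379e-05  1.46225025e+00]
station 0.88 [214.3, 193.4] [0.62405111 0.12806589 0.        ]
squeeze_point 0.82 [313.7, 235.6] [0.64350895 0.25150098 0.15      ]
side_label 0.93 [206.6, 32.3] [0.40650342 0.15254948 0.03      ]
side_label 0.89 [147.5, 343.4] [ 0.86077101 -0.01421364  0.03      ]
hook_gap 0.55 [174.7, 166.7] [0.57629524 0.07468374 0.        ]
unit 0.8 [158.0, 294.9] [0.79049302 0.0082099  0.        ]
unit 0.59 [174.4, 166.0] [0.57519373 0.07442145 0.        ]
```

View pics/w1.png

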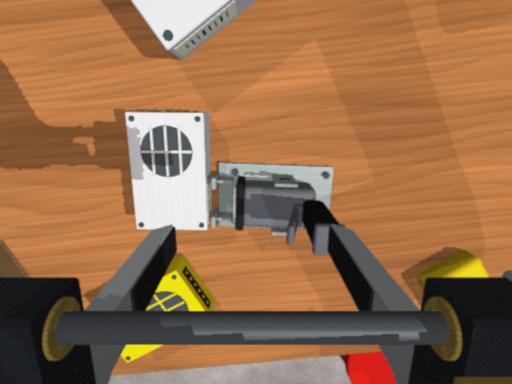

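The close view shows the small white case (125–210, 112–230) with its right side at the lugs (214, ~182 and ~217), the base plate (218–332, 163–225) and the grip behind the right finger. I'll fit the station and unit from this cloud.

```bash
cat > fit.py <<'E'
from h import *
import sys
def rect(p): 
    (c,s,a)=cv2.minAreaRect((p*1000).astype(np.float32)); return np.round(c,1),np.round(s,1),round(a,2)
def unit(name,box=(0,384,0,512)):
    c=np.load(name+"_c.npy"); m=np.zeros(c.shape[:2],np.uint8); b=box
    m[b[0]:b[1],b[2]:b[3]]=1; m&=(abs(c[...,2]-.055)<.006).astype(np.uint8)
    m=cv2.morphologyEx(m,cv2.MORPH_OPEN,np.ones((3,3)))
    n,l,s,_=cv2.connectedComponentsWithStats(m); i=1+np.argmax(s[1:,4]); p=c[l==i][:,:2]
    return p,s[i]
E
python3 - <<'E'
from fit import *
p,s=unit("w1",(100,240,110,225)); print(s,rect(p))
c=np.load("w1_c.npy"); sub=c[150:235,212:340]; 
for lo,hi in((.004,.012),(.04,.054),(.062,.074)):
    m=(sub[...,2]>lo)&(sub[...,2]<hi); q=sub[m]; print(lo,m.sum(),rect(q[:,:2]))
    v,u=np.nonzero(m); print(' px',u.min()+212,u.max()+212,v.min()+150,v.max()+150)
# edges of the plate by pixel, grown: robot-side edge line points
f=[]
for u in range(235,330,4):
    col=c[150:200,u]; k=np.nonzero((col[:,2]>.004)&(col[:,2]<.014))[0]
    if len(k): f.append(col[k[0]][:2])
f=np.array(f); a=np.polyfit(f[:,1],f[:,0],1); print("plate edge slope",a,np.degrees(np.arctan(a[0])))
e=[]
for v in range(120,225,4):
    row=c[v,170:225]; k=np.nonzero(abs(row[:,2]-.055)<.006)[0]
    if len(k): e.append(row[k[-1]][:2])
e=np.array(e); a=np.polyfit(e[:,0],e[:,1],1); print("unit long edge",a,np.degrees(np.arctan(a[0])),e[0],e[-1])
# lug pixels
q=sub[(sub[...,2]>.042)&(sub[...,2]<.053)][:, :2]; q=q[q[:,1]<.17]; print(len(q),np.round(q[::3]*1000).tolist())
E
```

```text
[ 125  112   83  118 8748] (array([575.9,  78.4]), array([100.3, 159.6]), 83.5)
0.004 2562 (array([637. , 216.3]), array([174.8, 100.2]), 81.69)
 px 215 333 162 228
0.04 311 (array([632.5, 197.7]), array([138. ,  71.5]), 82.91)
 px 212 312 177 228
0.062 2718 (array([637. , 219.1]), array([114.4,  71.6]), 81.93)
 px 235 322 182 234
plate edge slope [0.14583317 0.55527025] 8.297135670942344
unit long edge [-0.0730376   0.17236366] -4.17732905921421 [0.51194454 0.13541527] [0.65583101 0.13024819]
107 [[589.0, 135.0], [590.0, 139.0], [590.0, 138.0], [591.0, 137.0], [592.0, 135.0], [593.0, 139.0], [594.0, 138.0], [595.0, 135.0], [595.0, 139.0], [596.0, 136.0], [600.0, 167.0], [598.0, 137.0], [599.0, 136.0], [600.0, 134.0], [600.0, 138.0], [602.0, 134.0], [602.0, 138.0], [603.0, 134.0], [604.0, 138.0], [605.0, 136.0], [645.0, 127.0], [645.0, 131.0], [645.0, 130.0], [646.0, 129.0], [647.0, 127.0], [649.0, 131.0], [649.0, 130.0], [650.0, 128.0], [652.0, 127.0], [653.0, 130.0], [654.0, 129.0], [654.0, 128.0], [656.0, 126.0], [657.0, 130.0], [659.0, 128.0], [659.0, 127.0]]
```

Station origin is about (0.624, 0.128), +x at 81.8°. The side label sits at about station x −5, y −4, so step 1's pose is already met. Squeezing now.

```bash
python3 -m inch '[3.5,2.65,0,0,0,0.034,1, 3.5,2.65,0,0,0,0,1, 0,0,4.5,0,0,0,1, 0,0,4.5,0,0,0,1, 0,0,4.3,0,0,0,1, 0,0,2.1,0,0,0,1, 0,0,0,0,0,0,1, 0,0,0,0,0,0,1]'; python3 look.py w2; python3 - <<'E'
from h import *
print(ctrl.get_obs()["force"])
c=np.load("w2_c.npy"); m=(c[...,2]>.157)&(c[...,2]<.172); q=c[m]; q=q[np.hypot(q[:,0]-.645,q[:,1]-.255)<.05]; print(len(q),np.median(q,0) if len(q) else 0,q.min(0),q.max(0))
E
```

```text
time_s: 4.7
ee_pos: [0.6432, 0.2529, 0.1517]
eef_rot: [3.14, -0.001, 1.432]
force: [1.4, 0.4, 0.9]
grip_width: 0.0938
[0.64315277 0.2528709  0.1517068 ] [ 3.13998198e+00 -7.74221993e-04  1.43185364e+00]
[ 0.2617931  -0.3730991   0.39220979]
4333 [0.64094582 0.26481434 0.16614659] [0.62494183 0.20565705 0.1570476 ] [0.66195907 0.30460649 0.17197548]
```

View pics/w2.png

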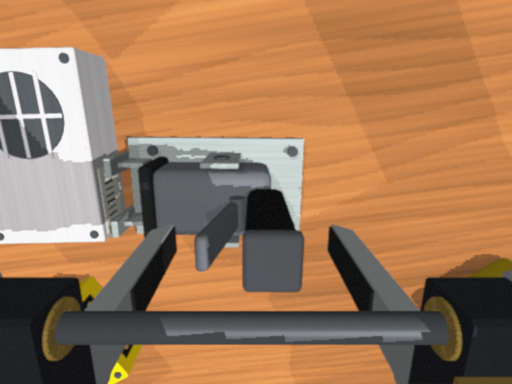

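The fingers straddle the trigger (~210,245) and the grip (~273,262). Close at 60 N.

```bash
python3 -m inch '[0,0,0,0,0,0,0, 0,0,0,0,0,0,0, 0,0,0,0,0,0,0, 0,0,0,0,0,0,0, 0,0,0,0,0,0,0, 0,0,0,0,0,0,0, 0,0,0,0,0,0,0, 0,0,0,0,0,0,0]' 60; python3 -m inch '[0,0,0,0,0,0,0, 0,0,0,0,0,0,0, 0,0,0,0,0,0,0]'; python3 look.py w3
```

```text
time_s: 5.75
ee_pos: [0.6435, 0.2578, 0.1503]
eef_rot: [3.137, -0.008, 1.435]
force: [18.0, 34.7, -9.2]
grip_width: 0.0415
time_s: 6.12
ee_pos: [0.6435, 0.2578, 0.1503]
eef_rot: [3.137, -0.008, 1.435]
force: [17.9, 34.2, -8.5]
grip_width: 0.0413
[0.6434914  0.25778959 0.15034929] [ 3.13730739 -0.00821952  1.43473628]
```

Width 41 mm means the trigger is on its stop. Release, rise, shut, and go down into the hook gap.

```bash
python3 -m inch '[0,0,0,0,0,0,1, 0,0,0,0,0,0,1, 0,0,0,0,0,0,1, 0,0,0,0,0,0,1, 0,0,0,0,0,0,1, 0,0,-6,0,0,0,1, 0,0,-6,0,0,0,1, -3,-3.65,0,0,0,0,0, -3,-3.65,0,0,0,0,0, -3,-3.7,0,0,0,0,0, 0,0,5,0,0,0,0, 0,0,5,0,0,0,0, 0,0,0,0,0,0,0, 0,0,0,0,0,0,0]'; python3 look.py w4;  python3 - <<'E'
from fit import *
p,s=unit("w4",(0,384,0,250)); print(s,rect(p))
E
```

```text
time_s: 7.92
ee_pos: [0.5221, 0.179, 0.1723]
eef_rot: [3.14, -0.001, 1.432]
force: [1.1, -0.8, 0.1]
grip_width: 0.0273
[0.52213945 0.17904273 0.1723245 ] [ 3.13950030e+00 -9.13976566e-04  1.43203150e+00]
[  95  180  112  105 9684] (array([547.7,  81.7]), array([ 99.9, 104.1]), 83.44)
```

View pics/w4.png

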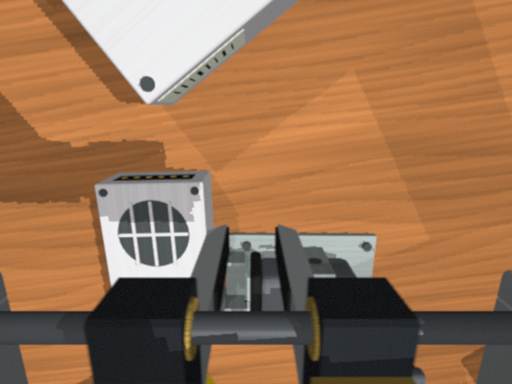

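The unit's blank end is at (95–210, 180) and the fingers are just right of its long side, clear of the plate. Go down.

```bash
python3 -m inch '[0,0,0,0,0,0,0, 0,0,0,0,0,0,0, 0,0,0,0,0,0,0, 0,0,5,0,0,0,0, 0,0,5,0,0,0,0, 0,0,3.9,0,0,0,0, 0,0,0,0,0,0,0, 0,0,0,0,0,0,0]'; python3 - <<'E'
import numpy as np
# plan: station frame arc; pivot ~ (x,y)
o=np.array([.624,.1285]);a=np.radians(81.8);X=np.array([np.cos(a),np.sin(a)]);Y=np.array([-X[1],X[0]])
C=np.array([.5759,.0784]); c=np.array([(C-o)@X,(C-o)@Y])*1000; th=np.radians(1.7) # unit rotated ccw from square start
def ux(t): return np.array([np.sin(t),-np.cos(t)])   # unit +x axis, station frame
def uy(t): return np.array([np.cos(t),np.sin(t)])
piv=c+47*ux(th); print("c",c,"piv",piv)
cx=np.array([36,108.])
print("start",cx)
for t in np.radians(np.arange(1.7,92,7.5)):
    f=piv+ux(t)*(-110)+uy(t)*(50+12.5); print(np.degrees(t).round(1),f.round(1))
E
```

```text
time_s: 8.98
ee_pos: [0.5221, 0.179, 0.0329]
eef_rot: [3.14, -0.001, 1.432]
force: [1.0, 0.3, -0.3]
grip_width: 0.0005
c [-56.44824088  40.46252713] piv [-55.05392741  -6.5167863 ]
start [ 36. 108.]
1.7 [  4.2 105.3]
9.2 [-10.9 112.1]
16.7 [-26.8 116.8]
24.2 [-43.1 119.4]
31.7 [-59.7 119.9]
39.2 [-76.1 118.2]
46.7 [-92.2 114.4]
54.2 [-107.7  108.5]
61.7 [-122.3  100.7]
69.2 [-135.7   91. ]
76.7 [-147.7   79.6]
84.2 [-158.2   66.8]
91.7 [-166.9   52.7]
```

```bash
python3 -m inch '[0,0,-4,0,0,0,0, 0,0,-4,0,0,0,0, 0,0,0,0,0,0.1745,0, 0,0,0,0,0,0.1745,0, 0,0,0,0,0,0.1745,0, 0,0,0,0,0,0.1745,0, 0,0,0,0,0,0.1745,0, 0,0,0,0,0,0.1745,0, 0,0,0,0,0,0.1745,0, 0,0,0,0,0,0.1745,0, 0,0,0,0,0,0.1745,0, 0,0,4,0,0,0,0, 0,0,4,0,0,0,0, 0,1.2,0,0,0,0,0, 0,1.2,0,0,0,0,0, 0,1,0,0,0,0,0, 0,0,0,0,0,0,0]'
python3 -m inch '[-0.36,0.73,0,0,0,-0.0655,0, -0.36,0.73,0,0,0,-0.0655,0, -0.36,0.73,0,0,0,-0.0655,0, -0.36,0.73,0,0,0,-0.0655,0, -0.36,0.73,0,0,0,-0.0655,0, -0.36,0.73,0,0,0,-0.0655,0, -0.36,0.73,0,0,0,-0.0655,0, -0.36,0.73,0,0,0,-0.0655,0, 0,0,0,0,0,0,0]'
cat > top.py <<'E'
from fit import *
import sys
o=np.array([.624,.1285]);a=np.radians(81.8);X=np.array([np.cos(a),np.sin(a)]);Y=np.array([-X[1],X[0]])
n=sys.argv[1]; P=[]
for cam in sys.argv[2:]:
    ob=ctrl.get_obs(); im,d=ctrl.camera(cam); cv2.imwrite(f"pics/{n}_{cam}.png",im[...,::-1]); c=cloud(cam,d,ob)
    s=np.stack([(c[...,:2]-o)@X,(c[...,:2]-o)@Y],-1)*1000
    m=(abs(c[...,2]-.055)<.006)&(d>0)&(s[...,0]<5)&(s[...,0]>-230)&(abs(s[...,1])<150)&(im.min(-1)>25)&((im.max(-1).astype(int)-im.min(-1))<60)
    m=cv2.morphologyEx(m.astype(np.uint8),cv2.MORPH_OPEN,np.ones((3,3)))
    k,l,st,_=cv2.connectedComponentsWithStats(m)
    i=1+np.argmax(st[1:,4]); p=s[l==i]; P.append(p); print(cam,len(p),st[i],rect(p/1000))
print(ctrl.get_obs()["force"])
E
python3 top.py t1 scene side wrist
```

```text
time_s: 11.1
ee_pos: [0.5172, 0.1444, 0.0325]
eef_rot: [-3.141, -0.002, -0.14]
force: [0.1, 0.5, -0.6]
grip_width: 0.0004
time_s: 12.22
ee_pos: [0.4937, 0.0849, 0.0318]
eef_rot: [3.141, -0.001, 0.385]
force: [-0.0, 0.2, -0.0]
grip_width: 0.0004
scene 1072 [ 272  192   58   36 1072] (array([-72.7,  36.5]), array([121.5, 164.5]), 29.08)
side 992 [218 158  56  34 992] (array([-80.1,  33.2]), array([105.3, 168.1]), 27.26)
wrist 4893 [ 352  345  132   39 4893] (array([-63.7,  20.5]), array([27.8, 69.1]), 29.75)
[-0.18888505  1.42780658  0.21466477]
```

The unit is turning as planned, about 28°. Continue.

```bash
python3 -m inch '[-0.36,0.73,0,0,0,-0.0655,0, -0.36,0.73,0,0,0,-0.0655,0, -0.36,0.73,0,0,0,-0.0655,0, -0.36,0.73,0,0,0,-0.0655,0, -0.36,0.73,0,0,0,-0.0655,0, -0.36,0.73,0,0,0,-0.0655,0, -0.36,0.73,0,0,0,-0.0655,0, -0.36,0.73,0,0,0,-0.0655,0, -0.36,0.73,0,0,0,-0.0655,0, 0,0,0,0,0,0,0]'
python3 top.py t2 scene side
```

```text
time_s: 13.62
ee_pos: [0.5072, 0.0141, 0.0313]
eef_rot: [3.141, -0.0, 0.974]
force: [0.1, 0.1, -0.7]
grip_width: 0.0008
scene 1091 [ 265  198   60   31 1091] (array([-97.2,  12.7]), array([108.2, 162. ]), 60.16)
side 931 [237 160  36  34 931] (array([-98.2,  14. ]), array([ 99.3, 163.2]), 62.05)
[-0.56146958 -0.17133419 -0.02033326]
```

```bash
python3 -c "
import cv2,numpy as np
a=cv2.imread('pics/t2_scene.png')[140:300,220:440];b=cv2.imread('pics/t2_side.png')[60:260,120:400]
cv2.imwrite('pics/t2.png',np.hstack([cv2.resize(a,(413,300)),cv2.resize(b,(387,300))]))"
```

```text
(no output)
```

View pics/t2.png

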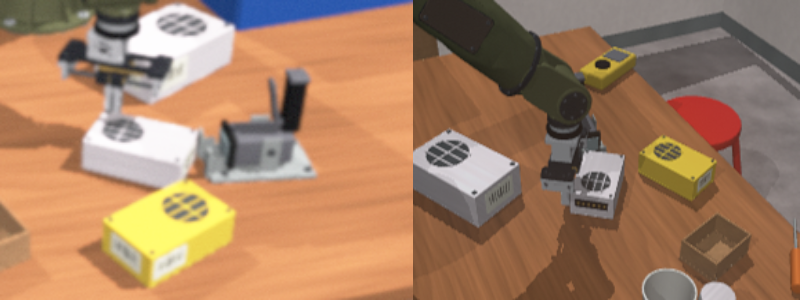

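Turned about 61° and clear of everything. Continue to about 88°.

```bash
python3 -m inch '[-0.36,0.73,0,0,0,-0.0655,0, -0.36,0.73,0,0,0,-0.0655,0, -0.36,0.73,0,0,0,-0.0655,0, -0.36,0.73,0,0,0,-0.0655,0, -0.36,0.73,0,0,0,-0.0655,0, -0.36,0.73,0,0,0,-0.0655,0, -0.36,0.73,0,0,0,-0.0655,0, 0,0,0,0,0,0,0]'
python3 top.py t3 scene side
```

```text
time_s: 14.72
ee_pos: [0.5441, -0.0285, 0.0312]
eef_rot: [3.141, 0.0, 1.432]
force: [-0.5, 0.8, 0.5]
grip_width: 0.0002
scene 1131 [ 267  205   58   24 1131] (array([-100.7,   -7.8]), array([107.2, 160.5]), 85.51)
side 396 [258 159  24  31 396] (array([-101. ,  -33.4]), array([ 48.9, 168.8]), 85.96)
[ 0.4823493  -0.89223976 -0.38448697]
```

```bash
python3 -m inch '[0,-3,0,0,0,0,0, 0,0,-6,0,0,0,0, 0,0,-6,0,0,0,0, 0,0,-6,0,0,0,0, 0,0,-6,0,0,0,0, 2.2,5.5,0,0,0,0,0, 2.2,5.5,0,0,0,0,0, 2.2,5.5,0,0,0,0,0, 0,0,0,0,0,0,0, 0,0,0,0,0,0,0]'
python3 top.py t4 scene wrist
```

```text
time_s: 16.08
ee_pos: [0.6862, 0.0185, 0.2709]
eef_rot: [-3.141, 0.0, 1.433]
force: [-1.1, 1.1, 0.7]
grip_width: 0.0005
scene 1118 [ 267  207   58   22 1118] (array([-100.6,   -9.3]), array([106.8, 159.8]), 86.8)
wrist 11916 [  183    66   141    95 11916] (array([-100.6,   -6.5]), array([100.3, 159.7]), 87.1)
[ 0.13959178  0.23067224 -0.27818568]
```

View pics/t4_wrist.png

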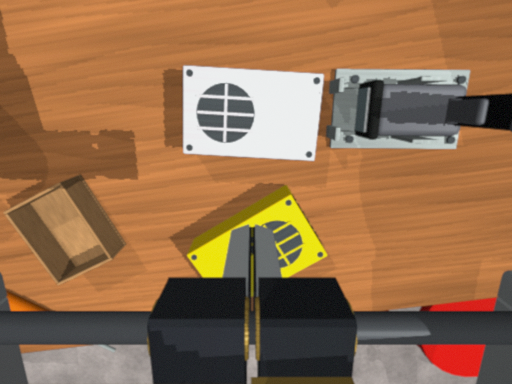

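Seen from above, the unit (183–323, 66–160) is turned about 87° with its label some 10 mm to −y. There is a gap to the yellow case (~287,187). I'll check that gap, then nudge the unit to +y.

```bash
python3 - <<'E'
from h import *
o=np.array([.624,.1285]);a=np.radians(81.8);X=np.array([np.cos(a),np.sin(a)]);Y=np.array([-X[1],X[0]])
ob=ctrl.get_obs();im,d=ctrl.camera("wrist");c=cloud("wrist",d,ob);s=np.stack([(c[...,:2]-o)@X,(c[...,:2]-o)@Y],-1)*1000
m=(im[...,2]<60)&(im[...,0]>100)&(c[...,2]>.005)&(c[...,2]<.1)&(s[...,1]<-50)&(d>0)
for x in range(-150,-20,10):
    k=m&(abs(s[...,0]-x)<4); print(x,k.sum(),s[k][:,1].max().round(1) if k.any() else None, c[k][:,2].max().round(3) if k.any() else None)
u=(im.min(-1)>120)&(abs(c[...,2]-.055)<.006)
for x in range(-180,-20,20):
    k=u&(abs(s[...,0]-x)<3)&(abs(s[...,1])<70); print('u',x,s[k][:,1].min().round(1) if k.any() else None,s[k][:,1].max().round(1) if k.any() else None)
p=(np.array(ob["ee_pos"])[:2]-o);print("tcp st",p@X,p@Y)
E
```

```text
-150 304 -161.1 0.058
-140 305 -154.7 0.057
-130 140 -149.1 0.057
-120 80 -142.8 0.057
-110 90 -136.6 0.057
-100 132 -129.6 0.057
-90 157 -123.5 0.057
-80 169 -117.4 0.058
-70 193 -111.2 0.058
-60 295 -105.2 0.059
-50 295 -102.8 0.058
-40 253 -112.8 0.058
-30 307 -128.8 0.058
u -180 -52.1 46.3
u -160 -53.2 46.4
u -140 -54.4 45.5
u -120 -55.5 44.5
u -100 -56.8 43.4
u -80 -57.7 42.6
u -60 -57.5 40.4
u -40 -58.7 39.7
tcp st -0.1003861581315764 -0.07703053145351696
```

```bash
python3 -m inch '[1.4,0,6,0,0,0,0, 0,0,6,0,0,0,0, 0,0,6,0,0,0,0, 0,0,5.8,0,0,0,0, 0,-0.5,0,0,0,0,0, 0,-0.5,0,0,0,0,0, 0,-0.3,0,0,0,0,0, 0,-0.3,0,0,0,0,0, 0,-0.3,0,0,0,0,0, 0,0,0,0,0,0,0, 0,0,0,0,0,0,0]'
python3 top.py t5 scene
```

```text
time_s: 17.6
ee_pos: [0.6699, 0.0347, 0.0332]
eef_rot: [-3.142, 0.0, 1.433]
force: [3.5, 0.1, 2.2]
grip_width: 0.0008
scene 470 [266 207  34  21 470] (array([-133.8,   -2.2]), array([102.,  95.]), 90.0)
[ 3.29430379 -0.52391692  2.31989018]
```

```bash
python3 -m inch '[0,2,0,0,0,0,0, 0,0,-6,0,0,0,0, 0,0,-6,0,0,0,0, 0,0,-6,0,0,0,0, 0,0,-6,0,0,0,0, -4.3,-2.6,0,0,0,0,0, -4.3,-2.6,0,0,0,0,0, -4.3,-2.6,0,0,0,0,0, 0,0,0,0,0,0,0, 0,0,0,0,0,0,0]'
python3 top.py t6 scene wrist; python3 - <<'E'
from h import *
o=np.array([.624,.1285]);a=np.radians(81.8);X=np.array([np.cos(a),np.sin(a)]);Y=np.array([-X[1],X[0]])
p=ctrl.get_obs()["ee_pos"][:2]-o;print("tcp st",p@X,p@Y)
E
```

```text
time_s: 18.9
ee_pos: [0.5948, -0.0847, 0.2729]
eef_rot: [-3.141, -0.0, 1.433]
force: [0.2, 0.7, 0.6]
grip_width: 0.0
scene 1092 [ 267  205   58   23 1092] (array([-1.012e+02, -1.000e-01]), array([106.4, 159.9]), 88.5)
wrist 10343 [  277   130   136    81 10343] (array([-102.2,    2.1]), array([100. , 160.2]), 89.66)
[-0.04907118 -0.23145644  0.05256614]
tcp st -0.21463466661572114 -0.0018052967583739264
```

Centred within about 2 mm and square. Now lower behind the blank end and push home.

```bash
python3 -m inch '[0,-0.2,6,0,0,0,0, 0,0,6,0,0,0,0, 0,0,6,0,0,0,0, 0,0,6,0,0,0,0, 1,0,0,0,0,0,0, 0.8,0,0,0,0,0,0, 0.5,0,0,0,0,0,0, 0.5,0,0,0,0,0,0, 0.5,0,0,0,0,0,0, 0.3,0,0,0,0,0,0, 0.3,0,0,0,0,0,0]'
python3 -m inch '[0.2,0,0,0,0,0,0, 0.1,0,0,0,0,0,0]'
python3 -m inch '[0.1,0,0,0,0,0,0, 0.1,0,0,0,0,0,0]'
```

```text
time_s: 20.38
ee_pos: [0.5982, -0.0462, 0.0333]
eef_rot: [3.142, 0.0, 1.433]
force: [-0.2, -4.4, 2.2]
grip_width: 0.0006
time_s: 20.62
ee_pos: [0.5986, -0.0432, 0.0332]
eef_rot: [-3.142, 0.0, 1.434]
force: [-0.8, -3.9, 2.6]
grip_width: 0.0008
time_s: 20.88
ee_pos: [0.5986, -0.0425, 0.0333]
eef_rot: [-3.141, 0.002, 1.433]
force: [-4.5, -19.2, 4.7]
grip_width: 0.0003
```

Contact force jumped to 19 N, so it is seated. Back off, rise and look.

```bash
python3 -m inch '[-1,0,0,0,0,0,0, -2,0,0,0,0,0,0, 0,0,-6,0,0,0,1, 0,0,-6,0,0,0,1, 0,0,-6,0,0,0,1, 0,0,-6,0,0,0,1, 6,0,0,0,0,0,1, 0,0,0,0,0,0,1, 0,0,0,0,0,0,1]'
python3 top.py t7 scene wrist
```

```text
time_s: 22.0
ee_pos: [0.6027, -0.0122, 0.2727]
eef_rot: [-3.141, 0.0, 1.434]
force: [0.1, 0.3, -0.3]
grip_width: 0.0672
scene 1093 [ 273  204   58   23 1093] (array([-77.9,   2.2]), array([107.3, 163.6]), 88.49)
wrist 10405 [  237   131   135    80 10405] (array([-77.5,   3.7]), array([165. ,  99.6]), 0.3)
[0.06849434 0.13721245 0.39129735]
```

View pics/t7_wrist.png

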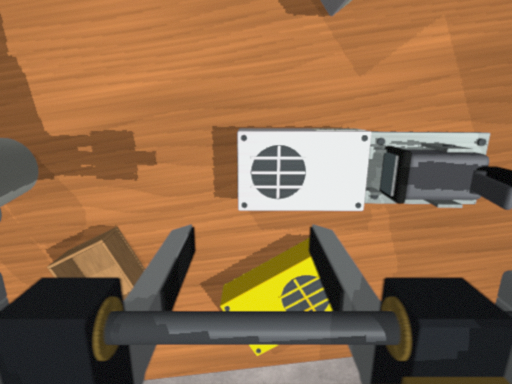

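The unit's right end (370, 130–211) is flush at the lugs, centred to about 3 mm, with the blank end at x ≈ −160. Second squeeze.

```bash
python3 -m inch '[5.36,0.08,0,0,0,0,1, 5.36,0.08,0,0,0,0,1, 5.36,0.08,0,0,0,0,1, 5.36,0.08,0,0,0,0,1, 5.36,0.05,0,0,0,0,1, 0,0,0,0,0,0,1, 0,0,0,0,0,0,1]'
python3 -m inch '[0,0,4.5,0,0,0,1, 0,0,4.5,0,0,0,1, 0,0,3.2,0,0,0,1, 0,0,0,0,0,0,1]'
```

```text
time_s: 22.98
ee_pos: [0.6435, 0.2522, 0.2728]
eef_rot: [-3.141, 0.001, 1.433]
force: [0.1, -0.7, -0.7]
grip_width: 0.0936
time_s: 23.48
ee_pos: [0.6427, 0.2514, 0.1493]
eef_rot: [-3.138, 0.002, 1.431]
force: [-0.3, -0.7, 0.6]
grip_width: 0.0941
```

```bash
python3 -m inch '[0,0,0,0,0,0,0, 0,0,0,0,0,0,0, 0,0,0,0,0,0,0, 0,0,0,0,0,0,0, 0,0,0,0,0,0,0, 0,0,0,0,0,0,0, 0,0,0,0,0,0,0, 0,0,0,0,0,0,0, 0,0,0,0,0,0,0, 0,0,0,0,0,0,0]' 60; python3 -m inch '[0,0,0,0,0,0,1, 0,0,0,0,0,0,1, 0,0,0,0,0,0,1, 0,0,0,0,0,0,1, 0,0,0,0,0,0,1, 0,0,0,0,0,0,1, 0,0,-6,0,0,0,1, 0,0,-6,0,0,0,1, 0,0,-3,0,0,0,1, -5,0,0,0,0,0,1, -5,0,0,0,0,0,1, -5,0,0,0,0,0,1, -5,0,0,0,0,0,1, 0,0,0,0,0,0,1, 0,0,0,0,0,0,1]'; python3 top.py t8 scene wrist side
python3 - <<'E'
from h import *
for l in("tub","tray","can"):
  for n in("scene","side"):
    for r in ctrl.place_of(n,l)[:1]: print(l,n,r["score"],onz(n,*r["centre"],0)[:2])
a=cv2.imread('pics/t8_wrist.png');b=cv2.imread('pics/t8_side.png')[60:252,150:406]
cv2.imwrite('pics/t8.png',np.hstack([cv2.resize(a,(400,300)),cv2.resize(b,(400,300))]))
E
```

```text
time_s: 24.72
ee_pos: [0.644, 0.2578, 0.1516]
eef_rot: [3.138, -0.007, 1.436]
force: [15.5, 29.9, -5.2]
grip_width: 0.0415
time_s: 26.6
ee_pos: [0.616, 0.0558, 0.3014]
eef_rot: [3.141, -0.0, 1.433]
force: [0.6, 0.6, 0.1]
grip_width: 0.094
scene 1092 [ 273  204   59   23 1092] (array([-77.9,   0.2]), array([163.6, 107.7]), 0.81)
wrist 9137 [ 183  126  128   76 9137] (array([-77.6,   3.5]), array([164.7, 100.3]), 0.29)
side 937 [235 156  43  34 937] (array([-77.9,   3.1]), array([165.6, 101.4]), 0.24)
[ 0.52566432  0.33524072 -0.46685055]
tub scene 0.78 [ 0.54404118 -0.35050612]
tub side 0.61 [ 0.56140274 -0.34766743]
tray scene 0.96 [ 0.72838305 -0.23994241]
tray side 0.74 [ 0.742331   -0.24007677]
can scene 0.69 [ 0.60506324 -0.41558857]
```

View pics/t8.png

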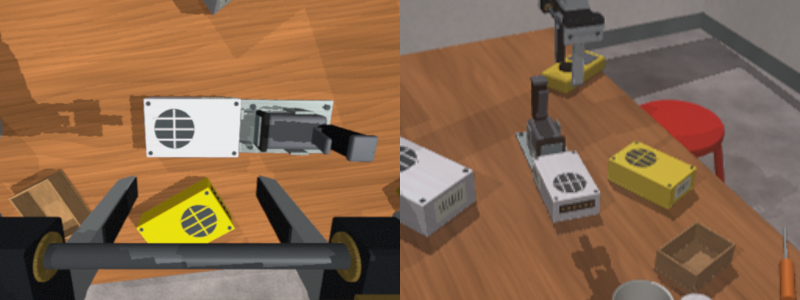

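The unit is seated, with its blank end with terminals facing away from the scanner. The trigger has been let go and the gripper is clear, so I'm handing in.

```bash
python3 -c "
from station import ctrl
print(ctrl.hand_in())"
```

```text
the job is handed in; nothing more can be done
None
```

The job is done and handed in at about 27 s of the 64 s allowed; the hand-in gave no verdict.

I squeezed and released the trigger with the long side at the stop. I then swung the supply a quarter turn from the hook gap, nudged it sideways to centre it and pushed it home; the push force rose to 19 N at the lugs. After that I squeezed and released the trigger again.

**Last checks:**
- **Seating:** the supply's blank end fits at station x about −160 mm, which puts its labelled end flush with the lugs.
- **Centring and angle:** the wrist and side cameras put it 3 to 4 mm off centre and about 0.3° from square. The coarser scene camera gave 0 mm and 0.8°.
- **Trigger:** both squeezes closed to 41 mm, at or past the 43 mm of a full squeeze. I opened the fingers fully and moved clear each time. I could not read the trigger angle itself.
- **Tub, tray and can:** the arm never went near them. Their network positions agree with the start within 5 to 17 mm, which is detection scatter. The side camera did not find the can in the last picture, so only the scene camera checked it.

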